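# Stand the weighted spare-key case on its heavy end

## Robot

A 6-joint arm with a two-finger parallel gripper is mounted at the origin on the work surface. World frame = base frame: x ahead of the robot, y to its left, z up, the work surface at z = 0. Lengths are in m, angles in rad, forces in N, time in s.
With the tool pointing down it reaches from about 0.275 to 0.725 m from the base axis. Payload 5.6 kg.
Tool frame: the origin (TCP) lies where the fingers leave the gripper's body, on its centre line; the fingertips stand 73 mm ahead of it and the grasp point (between the pads) lies r.hold_point_z ahead of it (r.hold_point_z is the distance from the TCP to the grasp point, in m); z points along the fingers, y is the line along which they close (so a half turn about z gives the same grasp; the last joint's range is limited). The gripper opens to 85 mm and grips with 20 to 120 N. Pads are 22 mm wide; open, the fingers measure 114 mm over their backs; the gripper's body (76 mm by 85 mm) begins 54 mm behind the grasp point. The pads swing forward as they close: fully open they stand 13 mm farther back than shut.
Start: joints at [-0.977, 0.255, 0.108, 0, -1.424, -0.285], TCP at [0.167, -0.524, 0.304] pointing down, gripper open.
Joint ranges: [-2.95, 2.95], [-1.21, 1.97], [-1.09, 1.5], [-2.87, 1.71], [-2.94, -0.07], [-3.05, 3.05]. Speed limits (rad/s): [2.57, 2.57, 3.14, 3.14, 3.14, 3.14].

## Interface

Orientations are given as [roll, pitch, yaw] about the fixed x, y, z axes, in that order (R = Rz(yaw) Ry(pitch) Rx(roll)).
In Python, from plant import readout, eyes, r, spotter gives the robot as it stands.
- The arm moves only by the tool arm_command, never from a script. Its argument "deltas" is text: rows parted by semicolons, each of 7 numbers parted by spaces: the shift along the tool's x, y, z in cm, then the turn, a rotation vector about the tool's x, y, z in rad, then the opening, from 0 (shut) to 1 (fully open). A call has 1 to 8 rows; each row shifts and turns the commanded pose from where the row before left it, along the tool's axes as they then stand; what a row does not reach is not made up. A row lasts 1/10 s, in which the tool goes at most 50 mm and 8.59 degrees, less where a joint would pass 70% of its speed; a pose out of reach is approached as far as the arm can. A call is refused whole if a number of a shift passes 5 or a number of a turn 0.15, either way. A call with a gripper value outside its range is refused whole. The fingers move at their own pace and stop on an object; "squeeze" is the grip in N (left out, the last holds). Time passes only in rows, so rows that do not move let the fingers close. It gives the time, the measured TCP pose, the force, the opening and the grip force at its end, in the units of the state.
- readout.get_state(): the state, without advancing time (a new reading comes with each control period).
- eyes.snapshot(name): name is "scene" or "side" or "wrist"; returns a dict with "frame" (400x640x3 uint8, red, green, blue), "vertical_fov" (degrees; the focal length in pixels is half the picture's height over the tangent of half this angle, whatever the lens; pixels are square), "cx", "cy" (the principal point, pixels), "distortion" ([k1, k2, p1, p2, k3] as OpenCV has them; the pictures are not rectified), "R" (3x3) and "t" (3): a world point X has camera coordinates R X + t. Camera axes: x right, y down, z forward; pixel columns grow to the right and rows downward; lengths in m; the calibration is good to about 2 mm. A picture is of the moment at which its call begins. There is no depth.
- r.sign_off(): hands the job in; it is judged then, once.
Trained networks look in a picture, given as the dict that the camera call returned (one of the last four; its "shot" number tells which), for a name from the list of things; names that differ only in an ending like _2 or _b are one class to them, and where a whole thing is asked for, a point or a joint stands for the part that bears it (a point fixed in the world has none). Each returns a list of dicts, best first, with "conf" (0 to 1); they miss things now and then, are a little off and sometimes report something else, mostly with a low value. They report only what shows in the picture. A call takes as long as a camera call. They do not tell look-alikes from the thing itself.
- spotter.find_in(picture, target): "centre" ([column, row] in pixels, amid what is visible of it).
- spotter.masks_of(picture, target): "mask" (400x640 bool, what is visible of it) and "centre" ([column, row] in pixels, amid what is visible of it).
- spotter.place_of(picture, target): "centre" ([column, row] in pixels: a listed point, or the origin of a listed thing).
The state is a dict: "time_s": time; "q": joint angles; "qvel": joint speeds; "joint_efforts": joint torques, N m; "eef_pos": TCP position; "tcp_rot": TCP orientation; "ft_force": force on the tool from outside, world axes, zero at the start; "torque": the same for the moment, N m; "opening": finger opening in m; "gripper_force": force on a finger pad.
Only numpy, scipy, OpenCV 4.12 (cv2) and the standard library are available. Lean on these libraries where they do the work, as an engineer would, in place of code of your own. Each camera call takes 0.05 s, during which the arm holds its last target. There are 200 camera calls.

## Task

The green spare-key case lies flat, and most of its weight is in one end, though both ends look alike. Lift it clear of the table by its orange handle and watch which end sinks; when it hangs heavy end down, stand it upright on that end in the middle of the round blue coaster, letting go only once it rests there. Leave the glass salt shaker standing where it is.

Things in the scene. Friction and masses are not known exactly. Their poses are not given: they have to be found in the camera images.
- case: Green box, white band near each end, swing handle; 120 (x) x 56 (y) x 44 (z) mm, about 0.55 kg. Origin at the box's middle: 22 mm up lying flat, 60 mm above its lower end when on end. One end of x, not told which, is much heavier (centre of mass 27 mm from the middle). The handle pivots on the y axis through the origin, 100 degrees either way, nearly freely: lifted, the heavy end sinks in 1 s.
- grip (a point): Middle of the handle's orange grip bar, 92 mm from the pivot; the handle starts upright, so 114 mm above the table. Bar 12 mm thick (along the case's x at the start), 50 mm long (along y), 20 mm high: pinch the 12 mm from above. Fingertips at most 24 mm below this point clear the case as it turns up into the handle. Site axes: z from pivot to bar, y along the bar.
- coaster: Round blue coaster, 110 mm across and 5 mm thick, fixed flat on the table; origin at the centre of its underside, on the table.
- shaker: Glass salt-shaker bottle with a steel cap, 44 mm across and 105 mm tall, standing upright; origin at the centre of its underside. A bystander, loose.
There are look-alikes about, which are no part of the job. Several things look just like the case: the one meant starts farthest from the robot's base.

How it is judged:
On the way, in this order (a step that is already met when the one before it is completed fails the run):
1. the case is lifted clear of the table and hangs with its heavy end down (height (world z) of case above 0.085 m and angle between case's own x axis and vertical above 2.7 rad and contact force between the fingers and case above 0.5 N), for 0.2 s.
2. still held, the case rests on the coaster, heavy end down (contact force between case and coaster above 0.5 N and contact force between the fingers and case above 0.5 N and angle between case's own x axis and vertical above 2.7 rad), for 0.1 s.
At the end, for the whole second after the job is handed in: The case stands at rest on its heavy end on the blue coaster, within 10 degrees of upright and its middle within 20 mm of the coaster's centre; the salt shaker stands upright (within 10 degrees) within 30 mm of where it was (angle between case's own x axis and vertical above 2.967 rad and horizontal distance between case and coaster below 0.02 m and height (world z) of case between 0.06 and 0.07 m and linear speed of case below 0.02 m/s and angular speed of case below 0.2 rad/s and angle between shaker's own z axis and vertical below 0.17 rad and distance of shaker from where it was at the start of the episode below 0.03 m); the robot touches nothing.
It fails at once if the salt shaker is knocked over or shoved more than 30 mm (angle between shaker's own z axis and vertical above 0.5 rad or distance of shaker from where it was at the start of the episode above 0.03 m).
It also fails if it takes over 43 s, if anything falls off the work surface, if the arm or the gripper's body presses on something with over 40 N, if the wrist force passes 120 N, or if a joint passes its speed limit or range.

## Working session

There is one attempt and no reset: what is moved stays moved. The work goes in short steps, Python scripts to look and compute and a tool call to move; the robot and the scene stay as the last step left them, time stands still between calls to the robot, and variables do not carry over. Pictures are saved under pics/ and viewed, at most 10 in all, crops included, and the job is handed in when it is done.

Besides the shell and the picture viewer there is one more tool, called after "Request:" by a JSON object that holds its "method" and its "body". arm_command: Moves the arm, as the interface text tells. Its arguments: {"type":"object","properties":{"deltas":{"type":"string"},"squeeze":{"type":"number"}},"required":["deltas"]}

```bash
mkdir -p pics; cat > h.py <<'E'
import numpy as np, cv2, json
from scipy.spatial.transform import Rotation as Ro
from plant import readout, eyes, r, spotter
def K(p):
    f=200/np.tan(np.radians(p["vertical_fov"])/2)
    return np.array([[f,0,p["cx"]],[0,f,p["cy"]],[0,0,1.]])
def ray(p,uv):
    u=cv2.undistortPoints(np.array([[uv]],float),K(p),np.array(p["distortion"],float))[0,0]
    R=np.array(p["R"]);t=np.array(p["t"])
    return -R.T@t, R.T@np.array([u[0],u[1],1])
def atz(p,uv,z):
    o,d=ray(p,uv); return o+d*(z-o[2])/d[2]
def proj(p,X):
    X=np.atleast_2d(np.array(X,float))
    return cv2.projectPoints(X,cv2.Rodrigues(np.array(p["R"]))[0],np.array(p["t"],float),K(p),np.array(p["distortion"],float))[0][:,0]
def save(p,n): cv2.imwrite("pics/"+n,p["frame"][:,:,::-1])
def tri(obs):
    A=np.zeros((3,3));b=np.zeros(3)
    for p,uv in obs:
        o,d=ray(p,uv);d=d/np.linalg.norm(d);M=np.eye(3)-np.outer(d,d);A+=M;b+=M@o
    return np.linalg.solve(A,b)
E
python3 - <<'E'
from h import *
for n in ["scene","side"]:
    p=eyes.snapshot(n); save(p,n+"1.png")
    print(n, "cam",(-np.array(p["R"]).T@p["t"]).round(3))
    for t,z in [("case",.022),("grip",.114),("coaster",0),("shaker",0)]:
        print(t,[(np.round(d["centre"]).tolist(),round(d["conf"],2),atz(p,d["centre"],z)[:2].round(3).tolist()) for d in spotter.place_of(p,t)])
s=readout.get_state();print(s, r.hold_point_z)
E
```

```text
scene cam [1.146 0.11  0.767]
case [([423.0, 179.0], 0.7, [0.322, 0.292]), ([309.0, 190.0], 0.69, [0.423, -0.033]), ([375.0, 199.0], 0.56, [0.428, 0.155])]
grip [([400.0, 225.0], 0.85, [0.59, 0.213]), ([313.0, 163.0], 0.7, [0.409, -0.024]), ([426.0, 150.0], 0.66, [0.3, 0.283]), ([375.0, 173.0], 0.64, [0.42, 0.145])]
coaster [([261.0, 225.0], 0.83, [0.556, -0.142])]
shaker [([302.0, 277.0], 0.78, [0.694, -0.001])]
side cam [-0.033  0.744  0.628]
case [([315.0, 316.0], 0.91, [0.328, 0.287]), ([318.0, 252.0], 0.78, [0.43, 0.153]), ([235.0, 236.0], 0.71, [0.59, 0.221]), ([374.0, 214.0], 0.7, [0.416, -0.026])]
grip [([375.0, 175.0], 0.86, [0.427, -0.032]), ([319.0, 214.0], 0.75, [0.426, 0.156]), ([320.0, 282.0], 0.73, [0.312, 0.298]), ([232.0, 198.0], 0.69, [0.587, 0.221])]
coaster [([351.0, 183.0], 0.87, [0.552, -0.131])]
shaker [([269.0, 185.0], 0.84, [0.7, 0.007])]
{'time_s': 0.5, 'q': array([-9.77392789e-01,  2.55139273e-01,  1.08150638e-01, -7.74716439e-05,
       -1.42386666e+00, -2.84607595e-01]), 'qvel': array([-0.00039674, -0.00073318,  0.00027115,  0.00091026, -0.00129581,
       -0.00015294]), 'joint_efforts': array([ 2.18158075e-04, -3.86053562e+01,  2.37891573e+01,  5.36427051e+00,
       -1.07281081e-03,  7.66728334e-06]), 'eef_pos': array([ 0.16719373, -0.52395539,  0.30383102]), 'tcp_rot': array([ 3.14151453e+00,  5.69946728e-05, -2.83280806e+00]), 'ft_force': array([ 0.16885274, -0.6605819 ,  0.15510167]), 'torque': array([ 0.04205092, -0.04287942, -0.0641313 ]), 'gripper_force': 0.0, 'opening': 0.08534154162372869} 0.0539
```

```bash
python3 -c "
import cv2,numpy as np
a=cv2.imread('pics/scene1.png');b=cv2.imread('pics/side1.png')
cv2.imwrite('pics/both.png',cv2.resize(np.vstack([a,b]),(480,600)))"
```

```text
(no output)
```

View pics/scene1.png

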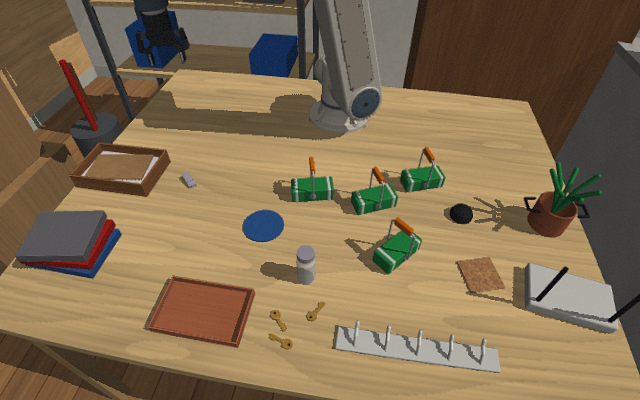

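View pics/side1.png

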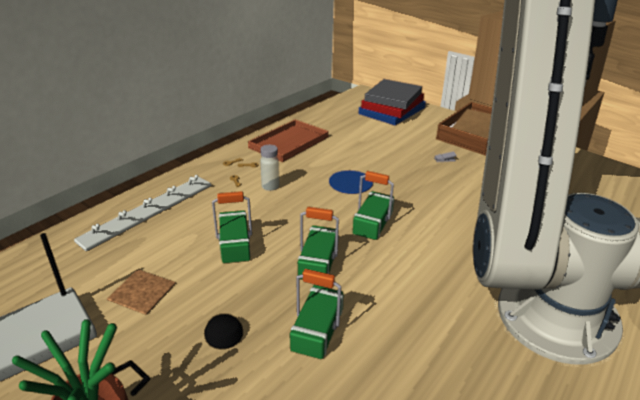

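The task case is the one near (0.59, 0.22): scene pixel (398, 250), side pixel (234, 235). The other three cases stand nearer the base. The coaster is at (0.555, -0.137) and the shaker at (0.697, 0.003). I'm moving above the case.

Request:
{"method": "arm_command", "body": {"deltas": "-2 1.8 0 0 0 0 1;-3.5 3.2 0 0 0 0 1;-3.5 3.2 0 0 0 0 1;-3.5 3.2 0 0 0 0 1;-3.5 3.2 0 0 0 0 1;-3.5 3.2 0 0 0 0 1;-3.5 3.2 0 0 0 0 1;-3.5 3.2 0 0 0 0 1"}}

```text
time_s: 1.3
eef_pos: [0.3465, -0.2111, 0.3042]
tcp_rot: [-3.141, 0.001, -2.833]
ft_force: [0.9, -0.3, -0.5]
opening: 0.0856
gripper_force: 0.0
```

Request:
{"method": "arm_command", "body": {"deltas": "-3.5 3.2 0 0 0 0 1;-3.5 3.2 0 0 0 0 1;-3.5 3.2 0 0 0 0 1;-3.5 3.2 0 0 0 0 1;-3.5 3.2 0 0 0 0 1;-3.5 3.2 0 0 0 0 1;-3.5 3.2 0 0 0 0 1;-3.5 3.2 0 0 0 0 1"}}

```text
time_s: 2.1
eef_pos: [0.5357, 0.118, 0.3041]
tcp_rot: [-3.142, 0.001, -2.832]
ft_force: [0.6, -1.7, 0.7]
opening: 0.0853
gripper_force: 0.0
```

Request:
{"method": "arm_command", "body": {"deltas": "-3.5 3.2 0 0 0 0 1;-2 1.8 0 0 0 0 1;0 0 0 0 0 0 1;0 0 0 0 0 0 1"}}

```text
time_s: 2.5
eef_pos: [0.5723, 0.1809, 0.3033]
tcp_rot: [-3.141, -0.001, -2.832]
ft_force: [-1.4, 0.1, -0.0]
opening: 0.0856
gripper_force: 0.0
```

```bash
python3 - <<'E'
from h import *
P={}
for n in ["scene","side","wrist"]:
    p=P[n]=eyes.snapshot(n); 
    for t,z in [("case",.022),("grip",.114)]:
        print(n,t,[(np.round(d["centre"]).tolist(),round(d["conf"],2),atz(p,d["centre"],z)[:2].round(3).tolist()) for d in spotter.place_of(p,t)])
save(P["wrist"],"w1.png")
print(readout.get_state()["q"].round(2))
E
```

```text
scene case [([377.0, 200.0], 0.86, [0.429, 0.161]), ([311.0, 191.0], 0.68, [0.428, -0.027]), ([400.0, 248.0], 0.63, [0.585, 0.227]), ([425.0, 178.0], 0.62, [0.317, 0.299])]
scene grip [([314.0, 162.0], 0.65, [0.404, -0.023]), ([375.0, 174.0], 0.41, [0.423, 0.144]), ([428.0, 155.0], 0.39, [0.318, 0.287])]
side case [([317.0, 252.0], 0.77, [0.43, 0.155]), ([372.0, 216.0], 0.76, [0.415, -0.017]), ([317.0, 318.0], 0.72, [0.322, 0.288]), ([229.0, 232.0], 0.66, [0.607, 0.221])]
side grip [([232.0, 197.0], 0.88, [0.591, 0.218]), ([375.0, 176.0], 0.68, [0.426, -0.03]), ([322.0, 215.0], 0.65, [0.422, 0.154]), ([324.0, 277.0], 0.64, [0.314, 0.285])]
wrist case [([346.0, 194.0], 0.86, [0.59, 0.219]), ([336.0, 33.0], 0.69, [0.429, 0.154])]
wrist grip [([356.0, 223.0], 0.7, [0.591, 0.22]), ([344.0, 1.0], 0.68, [0.427, 0.153])]
[ 0.57  0.35  0.25 -0.   -1.46 -1.83]
```

View pics/w1.png

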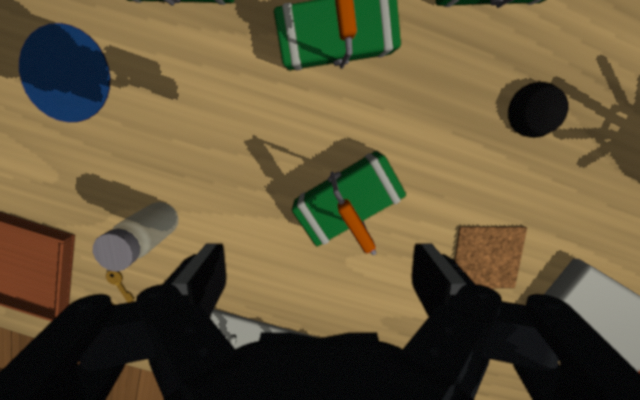

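The wrist view shows the target case at (348, 198), with its orange bar running from about (342, 203) to (372, 250). The long axis is tilted. The coaster is at (65, 72) and the shaker at (135, 235). Next I'll get the yaw from the bar and from the green top.

```bash
python3 - <<'E'
from h import *
p=eyes.snapshot("wrist")
hsv=cv2.cvtColor(p["frame"],cv2.COLOR_RGB2HSV)
roi=np.zeros((400,640),bool);roi[140:260,280:410]=1
o=cv2.inRange(hsv,(5,190,120),(16,255,255)).astype(bool)&roi
g=cv2.inRange(hsv,(50,120,40),(85,255,255)).astype(bool)&roi
for m,z in [(o,.12),(g,.04)]:
    X=np.array([atz(p,(u,v),z)[:2] for v,u in np.argwhere(m)],np.float32)
    c,wh,a=cv2.minAreaRect(X*1000); box=cv2.boxPoints((c,wh,a))
    e=[box[1]-box[0],box[2]-box[1]]; l=max(e,key=np.linalg.norm)
    print(len(X),np.round(c,1),np.round(wh,1),"long axis deg",np.degrees(np.arctan2(l[1],l[0])).round(1))
print(readout.get_state()["eef_pos"].round(4))
E
```

```text
593 [593.5 222.9] [47.  10.7] long axis deg 49.2
3588 [593. 221.] [ 55.6 118.3] long axis deg -40.4
[0.5722 0.1801 0.3041]
```

Request:
{"method": "arm_command", "body": {"deltas": "-1.6 1.6 0 0 0 0 1;-1.5 1.7 0 0 0 0 1;0 0 1 0 0 -0.139 1;0 0 1 0 0 -0.139 1;0 0 1 0 0 -0.139 1;0 0 1 0 0 -0.139 1;0 0 2 0 0 0 1;0 0 0 0 0 0 1"}}

```text
time_s: 3.8
eef_pos: [0.5905, 0.2209, 0.241]
tcp_rot: [3.139, -0.005, -2.277]
ft_force: [-0.5, 0.1, -0.1]
opening: 0.0855
gripper_force: 0.0
```

```bash
python3 - <<'E'
from h import *
p=eyes.snapshot("wrist"); save(p,"w2.png")
s=readout.get_state();e=s["eef_pos"];R=Ro.from_euler("xyz",s["tcp_rot"]).as_matrix()
print(e.round(4),s["tcp_rot"].round(3),s["q"].round(2))
hsv=cv2.cvtColor(p["frame"],cv2.COLOR_RGB2HSV)
o=cv2.inRange(hsv,(5,190,120),(16,255,255))
n,l,st,ce=cv2.connectedComponentsWithStats(o); uv0=proj(p,[.592,.221,.114])[0];print(uv0)
i=1+np.argmin(np.linalg.norm(ce[1:]-uv0,axis=1));print(st[i])
X=np.array([atz(p,(u,v),.122)[:2] for v,u in np.argwhere(l==i)],np.float32)
c,wh,a=cv2.minAreaRect(X*1000);box=cv2.boxPoints((c,wh,a));L=max([box[1]-box[0],box[2]-box[1]],key=np.linalg.norm)
print(np.round(c,1),np.round(wh,1),np.degrees(np.arctan2(L[1],L[0])))
print("tool delta cm",(R.T@(np.array([*np.array(c)/1000,.169])-e)*100).round(2), [ (d["centre"],d["conf"]) for d in spotter.place_of(p,"grip")])
E
```

```text
[0.5912 0.2209 0.2428] [ 3.141e+00 -3.000e-03 -2.277e+00] [ 0.6   0.44  0.22 -0.   -1.35 -1.31]
[316.24391944 216.03967543]
[ 309  188   15   69 1029]
[593.4 222.4] [46.3  9.2] 49.470875
tool delta cm [-0.28 -0.08  7.38] [([314.1, 216.9], 0.92)]
```

View pics/w2.png

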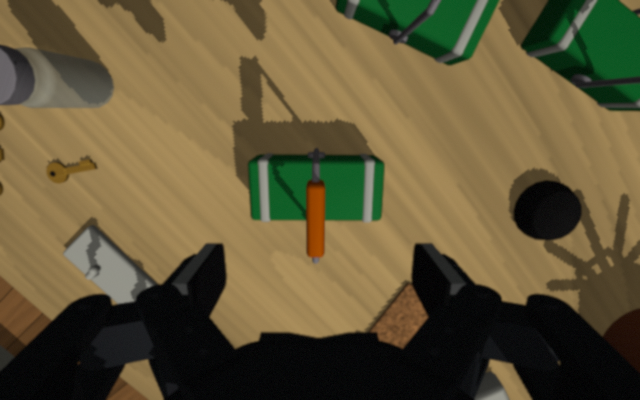

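The bar at (316, 218) is aligned and centred between the fingers in the closing direction. I'll descend, grip and lift slowly.

Request:
{"method": "arm_command", "body": {"deltas": "-0.2 0 2 0 0 0 1;0 0 2 0 0 0 1;0 0 2 0 0 0 1;0 0 1.3 0 0 0 1;0 0 0 0 0 0 0.6;0 0 0 0 0 0 0.3;0 0 0 0 0 0 0;0 0 0 0 0 0 0", "squeeze": 60}}

```text
time_s: 4.7
eef_pos: [0.5935, 0.2231, 0.1722]
tcp_rot: [-3.141, 0.002, -2.277]
ft_force: [0.6, -0.3, -0.1]
opening: 0.0285
gripper_force: 0.0
```

Request:
{"method": "arm_command", "body": {"deltas": "0 0 0 0 0 0 0;0 0 0 0 0 0 0;0 0 0 0 0 0 0;0 0 0 0 0 0 0"}}

```text
time_s: 5.1
eef_pos: [0.5936, 0.2229, 0.1718]
tcp_rot: [-3.14, 0.002, -2.277]
ft_force: [1.1, -0.5, 3.9]
opening: 0.0109
gripper_force: 60.7
```

Request:
{"method": "arm_command", "body": {"deltas": "0 0 -1 0 0 0 0;0 0 -1.5 0 0 0 0;0 0 -1.5 0 0 0 0;0 0 -1.5 0 0 0 0;0 0 -1.5 0 0 0 0;0 0 -1.5 0 0 0 0;0 0 -1.5 0 0 0 0;0 0 -1.5 0 0 0 0"}}

```text
time_s: 5.9
eef_pos: [0.5918, 0.2228, 0.2846]
tcp_rot: [3.138, -0.004, -2.277]
ft_force: [0.3, -0.1, -5.0]
opening: 0.0108
gripper_force: 59.3
```

Request:
{"method": "arm_command", "body": {"deltas": "0 0 -1.5 0 0 0 0;0 0 -1 0 0 0 0;0 0 0 0 0 0 0;0 0 0 0 0 0 0;0 0 0 0 0 0 0;0 0 0 0 0 0 0;0 0 0 0 0 0 0;0 0 0 0 0 0 0"}}

```text
time_s: 6.7
eef_pos: [0.593, 0.2228, 0.3106]
tcp_rot: [3.141, -0.001, -2.277]
ft_force: [-0.3, -0.7, -5.4]
opening: 0.0107
gripper_force: 59.4
```

Request:
{"method": "arm_command", "body": {"deltas": "0 0 0 0 0 0 0;0 0 0 0 0 0 0;0 0 0 0 0 0 0;0 0 0 0 0 0 0;0 0 0 0 0 0 0;0 0 0 0 0 0 0;0 0 0 0 0 0 0;0 0 0 0 0 0 0"}}

```text
time_s: 7.5
eef_pos: [0.593, 0.2228, 0.3109]
tcp_rot: [-3.142, 0.0, -2.277]
ft_force: [-0.8, 0.1, -6.2]
opening: 0.0108
gripper_force: 59.4
```

```bash
python3 - <<'E'
from h import *
s=readout.get_state();e=s["eef_pos"];print(s["ft_force"],s["torque"])
P=[eyes.snapshot(n) for n in ("scene","side")]
out=[]
for p in P:
    u,v=proj(p,e-[0,0,.146])[0].astype(int);print(u,v)
    u=np.clip(u,100,540);v=np.clip(v,100,300)
    out.append(cv2.resize(p["frame"][v-100:v+100,u-100:u+100],(400,400)))
    for t in("case","grip","coaster","shaker"):print(t,[(np.round(d["centre"]).tolist(),round(d["conf"],2)) for d in spotter.place_of(p,t)])
cv2.imwrite("pics/l1.png",np.hstack(out)[:,:,::-1])
E
```

```text
[-0.83373734  0.1327215  -6.24325899] [0.06102771 0.01625673 0.03139352]
408 212
case [([409.0, 214.0], 0.82), ([421.0, 177.0], 0.81)]
grip [([415.0, 184.0], 0.66), ([377.0, 173.0], 0.64), ([312.0, 161.0], 0.41)]
coaster [([261.0, 225.0], 0.67), ([408.0, 211.0], 0.38)]
shaker [([306.0, 278.0], 0.93)]
227 174
case [([228.0, 177.0], 0.94), ([375.0, 215.0], 0.68), ([315.0, 253.0], 0.6)]
grip [([318.0, 216.0], 0.98), ([374.0, 175.0], 0.71), ([224.0, 130.0], 0.62)]
coaster [([352.0, 182.0], 0.91)]
shaker [([268.0, 184.0], 0.61)]
```

View pics/l1.png

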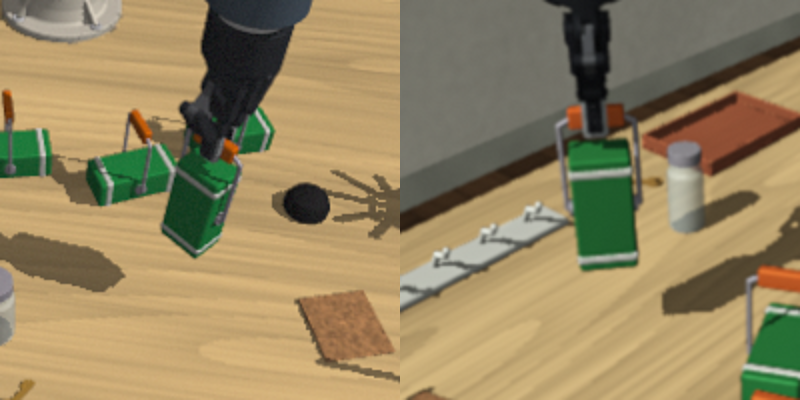

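The case hangs upright with its heavy end down: side (228, 177), scene (409, 214). Next is a precise coaster centre, plus the case's offset from the TCP.

```bash
cat > c.py <<'E'
from h import *
s=readout.get_state();e=s["eef_pos"];R=Ro.from_euler("xyz",s["tcp_rot"]).as_matrix()
P=[eyes.snapshot(n) for n in ("scene","side")]
cs=[];ob=[]
for p in P:
    hsv=cv2.cvtColor(p["frame"],cv2.COLOR_RGB2HSV)
    m=cv2.inRange(hsv,(100,150,40),(125,255,255))
    uv=proj(p,[.554,-.136,.005])[0]
    n,l,st,ce=cv2.connectedComponentsWithStats(m);i=1+np.argmin(np.linalg.norm(ce[1:]-uv,axis=1))
    X=np.array([atz(p,q[0],.005)[:2] for q in max(cv2.findContours((l==i).astype(np.uint8),0,1)[0],key=len)],np.float32)
    c,rad=cv2.minEnclosingCircle(X*1000);print("coaster",np.round(c,1),round(rad,1));cs.append(c)
    uvc=proj(p,e-[0,0,.146])[0]
    d=min(spotter.place_of(p,"case"),key=lambda d:np.linalg.norm(np.array(d["centre"])-uvc));ob.append((p,d["centre"]));print(d["centre"],uvc)
c=np.mean(cs,0)/1000;X=tri(ob);print("coaster",c,"case",X.round(4),"eef",e.round(4))
print("tool delta, tcp over coaster cm",(R.T@np.array([*(c-e[:2]),0])*100).round(2),"case over:",(R.T@np.array([*(c-X[:2]),0])*100).round(2))
E
python3 c.py
```

```text
coaster [ 559.4 -133.9] 53.5
[410.1, 212.5] [408.65492823 212.28864574]
coaster [ 554.9 -129.6] 52.1
[227.5, 175.2] [227.51908213 174.38845508]
coaster [ 0.55717679 -0.13177087] case [0.5918 0.2253 0.1642] eef [0.593  0.2228 0.3109]
tool delta, tcp over coaster cm [ 29.31 -20.28  -0.  ] case over: [ 29.42 -20.54  -0.  ]
```

Request:
{"method": "arm_command", "body": {"deltas": "0.8 -0.55 0 0 0 0 0;1.6 -1.1 0 0 0 0 0;2.45 -1.7 0 0 0 0 0;2.45 -1.7 0 0 0 0 0;2.45 -1.7 0 0 0 0 0;2.45 -1.7 0 0 0 0 0;2.45 -1.7 0 0 0 0 0;2.45 -1.7 0 0 0 0 0"}}

```text
time_s: 9.0
eef_pos: [0.5713, 0.0131, 0.3113]
tcp_rot: [-3.141, 0.0, -2.278]
ft_force: [0.1, 0.0, -6.5]
opening: 0.0107
gripper_force: 59.3
```

Request:
{"method": "arm_command", "body": {"deltas": "2.45 -1.7 0 0 0 0 0;2.45 -1.7 0 0 0 0 0;2.45 -1.7 0 0 0 0 0;2.45 -1.7 0 0 0 0 0;1.6 -1.1 0 0 0 0 0;0.8 -0.55 0 0 0 0 0;0 0 0 0 0 0 0;0 0 0 0 0 0 0"}}

```text
time_s: 9.8
eef_pos: [0.5571, -0.1318, 0.3109]
tcp_rot: [3.141, 0.0, -2.277]
ft_force: [0.4, 0.0, -6.0]
opening: 0.0107
gripper_force: 59.3
```

Request:
{"method": "arm_command", "body": {"deltas": "0 0 1 0 0 0 0;0 0 1.5 0 0 0 0;0 0 1.5 0 0 0 0;0 0 1.5 0 0 0 0;0 0 1 0 0 0 0;0 0 0.5 0 0 0 0;0 0 0 0 0 0 0;0 0 0 0 0 0 0"}}

```text
time_s: 10.6
eef_pos: [0.5578, -0.1318, 0.2415]
tcp_rot: [-3.14, 0.0, -2.276]
ft_force: [0.0, 0.2, -4.7]
opening: 0.0108
gripper_force: 59.3
```

```bash
python3 c.py; python3 - <<'E'
from h import *
out=[]
for n in ("scene","side"):
    p=eyes.snapshot(n);u,v=proj(p,[.557,-.132,.06])[0].astype(int)
    out.append(cv2.resize(p["frame"][v-80:v+80,u-80:u+80],(400,400)))
cv2.imwrite("pics/d1.png",np.hstack(out)[:,:,::-1])
E
```

```text
coaster [ 559.4 -133.9] 53.5
[264.8, 202.7] [260.42283337 201.9721295 ]
coaster [ 557.9 -120.7] 50.1
[351.8, 148.5] [351.23122384 147.80586713]
coaster [ 0.55865424 -0.12729679] case [ 0.5542 -0.1239  0.0951] eef [ 0.5578 -0.1318  0.2415]
tool delta, tcp over coaster cm [-0.4   0.23 -0.  ] case over: [-0.03 -0.56  0.  ]
```

View pics/d1.png

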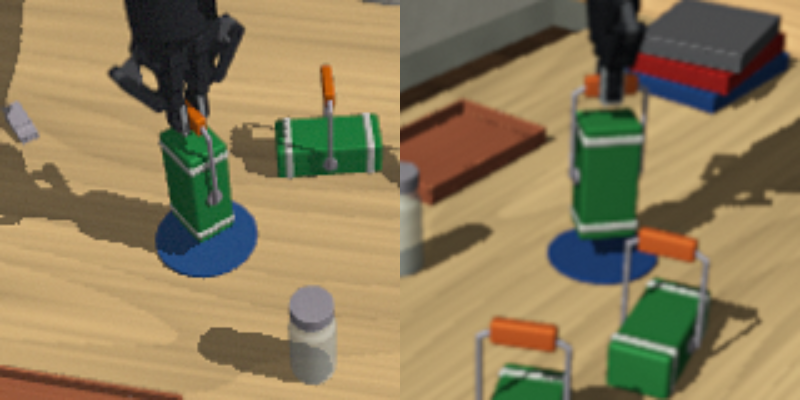

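The case hangs over the coaster with the shaker clear. I'll lower it the last 27 mm gently, with a small centring shift.

Request:
{"method": "arm_command", "body": {"deltas": "0.2 -0.3 0.6 0 0 0 0;0 0 0.7 0 0 0 0;0 0 0.5 0 0 0 0;0 0 0.3 0 0 0 0;0 0 0.2 0 0 0 0;0 0 0.1 0 0 0 0;0 0 0.1 0 0 0 0;0 0 0 0 0 0 0"}}

```text
time_s: 11.7
eef_pos: [0.5584, -0.1353, 0.2159]
tcp_rot: [-3.142, 0.0, -2.277]
ft_force: [-0.4, -0.6, -6.3]
opening: 0.011
gripper_force: 59.3
```

Request:
{"method": "arm_command", "body": {"deltas": "0 0 0.1 0 0 0 0;0 0 0.1 0 0 0 0;0 0 0 0 0 0 0"}}

```text
time_s: 12.0
eef_pos: [0.5589, -0.1356, 0.2149]
tcp_rot: [-3.14, 0.001, -2.277]
ft_force: [0.2, 0.1, -1.6]
opening: 0.0109
gripper_force: 60.0
```

Contact has begun: the load went from -6.3 to -1.6 N. I'll press slightly more, settle and check.

Request:
{"method": "arm_command", "body": {"deltas": "0 0 0.1 0 0 0 0;0 0 0 0 0 0 0;0 0 0 0 0 0 0;0 0 0 0 0 0 0"}}

```text
time_s: 12.4
eef_pos: [0.559, -0.1357, 0.2148]
tcp_rot: [-3.139, 0.001, -2.276]
ft_force: [-2.0, 0.2, 4.0]
opening: 0.0108
gripper_force: 60.9
```

```bash
python3 c.py; python3 - <<'E'
from h import *
out=[]
for n in ("scene","side"):
    p=eyes.snapshot(n);u,v=proj(p,[.557,-.132,.06])[0].astype(int)
    f=cv2.resize(p["frame"][v-80:v+80,u-80:u+80],(400,400))
    # expected upright box edges overlay
    c=np.array([.557,-.1335,.065]);a=np.radians(-40.5);y=np.array([-np.sin(a),np.cos(a),0])*.028;x=np.array([np.cos(a),np.sin(a),0])*.022
    for i in(-1,1):
        for j in (-1,1):
            q=[tuple(int(k) for k in ((w-[u-80,v-80])*2.5)) for w in proj(p,[c+i*x+j*y+[0,0,h] for h in(-.06,.06)])]
            cv2.line(f,q[0],q[1],(255,255,0),1)
    out.append(f)
cv2.imwrite("pics/d2.png",np.hstack(out)[:,:,::-1])
E
```

```text
coaster [ 559.4 -133.6] 53.3
[263.2, 211.6] [259.93196909 209.20706661]
coaster [ 558.8 -119.8] 50.7
[349.1, 157.3] [351.2076743  156.95637045]
coaster [ 0.55911667 -0.12672597] case [ 0.5622 -0.1279  0.068 ] eef [ 0.559  -0.1357  0.2148]
tool delta, tcp over coaster cm [-0.69  0.57 -0.  ] case over: [ 0.11  0.32 -0.  ]
```

View pics/d2.png

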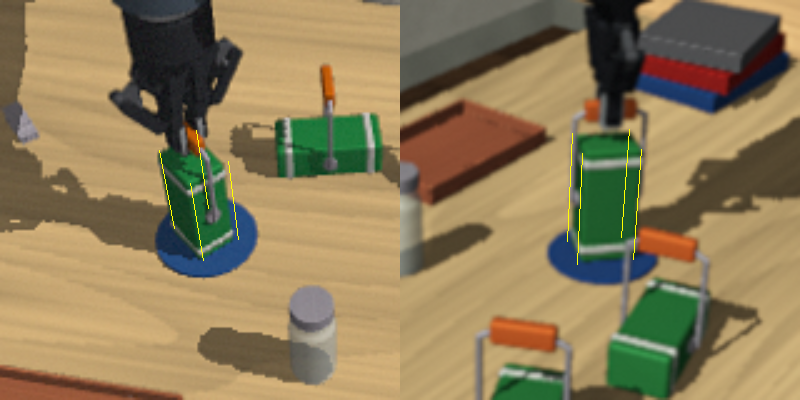

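The case stands upright on the coaster: its edges run parallel to the projected verticals, and the centre is within about 8 mm. I'll release and retreat straight up.

Request:
{"method": "arm_command", "body": {"deltas": "0 0 0 0 0 0 0.2;0 0 0 0 0 0 0.4;0 0 0 0 0 0 0.5;0 0 -1 0 0 0 0.5;0 0 -2 0 0 0 0.5;0 0 -3 0 0 0 0.5;0 0 -4 0 0 0 0.5;0 0 -4 0 0 0 0.5", "squeeze": 20}}

```text
time_s: 13.5
eef_pos: [0.5581, -0.1354, 0.355]
tcp_rot: [-3.141, -0.0, -2.277]
ft_force: [0.2, -0.5, 1.1]
opening: 0.0425
gripper_force: 0.0
```

Request:
{"method": "arm_command", "body": {"deltas": "0 0 -2 0 0 0 0.5;0 0 0 0 0 0 0.5;0 0 0 0 0 0 0.5;0 0 0 0 0 0 0.5;0 0 0 0 0 0 0.5;0 0 0 0 0 0 0.5"}}

```text
time_s: 14.1
eef_pos: [0.5582, -0.1353, 0.3721]
tcp_rot: [3.14, -0.001, -2.277]
ft_force: [0.0, -1.0, -0.3]
opening: 0.0426
gripper_force: 0.0
```

```bash
python3 - <<'E'
from h import *
out=[];ob=[]
for n in ("scene","side"):
    p=eyes.snapshot(n);w=proj(p,[.557,-.132,.065])[0];u,v=w.astype(int)
    d=min(spotter.place_of(p,"case"),key=lambda d:np.linalg.norm(np.array(d["centre"])-w));ob.append((p,d["centre"]))
    print(n,d["centre"],w)
    out.append(cv2.resize(p["frame"][v-80:v+80,u-80:u+80],(400,400)))
print(tri(ob))
cv2.imwrite("pics/d3.png",np.hstack(out)[:,:,::-1])
E
```

```text
scene [260.7, 207.3] [261.70931187 209.80690396]
side [353.3, 159.7] [350.90980107 159.1598102 ]
[ 0.55089312 -0.13539374  0.06540905]
```

View pics/d3.png

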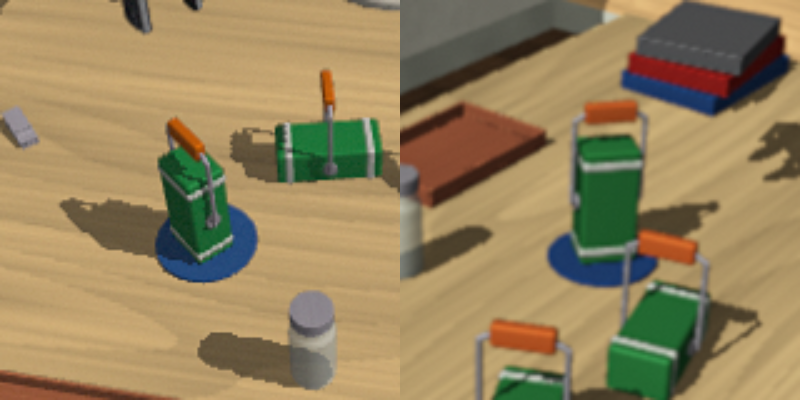

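The case stands free and upright, and its base is within about 4 mm of the coaster's centre. The shaker is untouched, so I'm handing in.

```bash
python3 -c "
from plant import r
print(r.sign_off())"
```

```text
the job is handed in; nothing more can be done
None
```

I handed the job in: the green case stands on its heavy end, within about 4 mm of the blue coaster's centre by the last pictures, with the gripper clear and the salt shaker left standing; the hand-in reported no verdict.

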